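# Lay out the pancake tools

### The job

Get the pancake tools ready in their order of use: swing the lid of the wooden utensil box right over so that it stays open by itself, then take out the pastry brush and lay it in the left compartment of the metal tray, and after it the slotted turner in the right compartment (left and right as the robot sees them); the spoon in the middle stays where it is. Lay each tool flat along its compartment with its handle end towards the robot, and let go of it only once it rests on the tray floor. Leave the lid open and do not disturb the mug, the canister or the pepper mill.

Things in the scene. Friction and masses are not known exactly. Their poses are not given: they have to be found in the camera images.
- box: fixed open-topped wooden box with a hinged lid, outer 182 (its x) x 222 (its y) x 64 mm high, walls and floor about 6 mm; origin at the centre of its underside on the worktop, x points from the lip side (facing the tray, to the robot's right) to the hinge side (away from the tray), z up, y back towards the robot. It stands to the left of the tray
- lid (a joint): lid angle: 0 closed, 1.57 upright, stop at 2.1 rad. No latch, hardly any hinge friction: let go below about 1.57 it falls shut, beyond that it falls back onto its stop and stays. Plain board, 0.2 to 0.45 kg, 204 mm (hinge to lip edge) x 228 wide x 9 thick, no knob; it overhangs the box's lip side by 22 mm as a full-width lip, open beneath: lift it there with tilted fingertips, push it over from its underside
- lid_hinge (a point): middle of the hinge axis at the rim farther from the tray of the box, 64.5 mm over the worktop, level with the lid's underside. The axis runs along the box's y; the point turns with the lid (its x axis points from lip to hinge)
- lid_lip (a point): middle of the lower free edge of the lid's lip (underside of the board), 204 mm from the hinge axis; moves with the lid.
- tray: fixed aluminium tray on the worktop, outer 215 (its x) x 236 (its y) x 26 mm high, walls and floor 5 mm, two dividers along x make three compartments side by side along y, each 205 mm long and 72 wide; origin at the centre of its underside, x points away from the robot, y to the left
- tray_left (a point): centre of the floor of the left (+y) compartment; axes as the tray's
- tray_middle (a point): centre of the floor of the middle compartment, where the spoon lies
- tray_right (a point): centre of the floor of the right (-y) compartment
- brush: pastry brush, about 75 g, rigid, lying flat in the box along the box's y, 167 mm long along its x: straight wooden handle 18 wide, 16 high from x = -85 to +10 mm, then a steel ferrule 36 wide, 15 high, and a pale flat bristle block 34 wide to x = +82. Origin on the underside; x points from handle to bristles, z up. It lies beside the turner, on the lip or the hinge side, about 72 mm between their centre lines
- brush_grip (a point): on the brush's handle, 20 mm from the origin towards the handle end, 8 mm above the underside, near its centre of mass: the place to grip
- spatula: slotted turner, about 75 g, lying flat in the box along the box's y, 170 mm long along its x: the same wooden handle 18 wide, 16 high from x = -85 to +10 mm, a thin steel neck and a flat steel blade 46 wide, 3 thick, with three slots, to x = +85. Origin on the underside; x points from handle to blade, z up
- spatula_grip (a point): on the turner's handle, 20 mm from the origin towards the handle end, 8 mm above the underside, near its centre of mass: the place to grip
- brush_end (a point): rear end of the brush's handle, 85 mm from its origin, 8 mm above the underside
- spatula_end (a point): rear end of the turner's handle, 85 mm from its origin, 8 mm above the underside
- spoon_end (a point): rear end of the spoon's handle, 85 mm from its origin, 8 mm above the underside
- spoon: ladling spoon with the same wooden handle and a round steel bowl 50 mm wide, lying in the tray's middle compartment, 169 mm long, x points from the handle to the bowl; leave it
- mug: bystander: white mug, 80 mm wide, 90 mm high, with a handle; origin under its centre
- canister: bystander: black canister with a steel cap, 80 mm wide, 120 mm high; origin under its centre
- mill: bystander: dark wooden pepper mill, 52 mm wide, 125 mm high; origin under its centre
Mind the look-alikes: they are no part of the job. Leave any purple look-alike of the spoon alone.

How it is judged:
By the outcome, as a careful person would: the job done as asked, in the order asked, and still so for the second after the job is handed in, with the robot touching nothing.
It also fails if it takes over 67 s, if anything falls off the work surface, if the arm or the gripper's body presses on something with over 40 N, if the wrist force passes 120 N, or if a joint passes its speed limit or range.

### The arm

A 7-joint arm with a two-finger parallel gripper is mounted at the origin on the work surface. World frame = base frame: x ahead of the robot, y to its left, z up, the work surface at z = 0. Lengths are in m, angles in rad, forces in N, time in s.
With the tool pointing down it reaches from about 0.4 to 0.925 m from the base axis. Payload 4.1 kg.
Tool frame: the origin (TCP) lies midway between the tips of the shut fingers; the grasp point (between the pads) lies 19 mm behind it (ctrl.hold_point_z is the distance from the TCP to the grasp point, in m); z points along the fingers, y is the line along which they close (so a half turn about z gives the same grasp; the last joint's range is limited). The gripper opens to 85 mm and grips with 20 to 120 N. Pads are 22 mm wide; open, the fingers measure 114 mm over their backs; the gripper's body (76 mm by 85 mm) begins 54 mm behind the grasp point. The pads swing forward as they close: fully open they stand 13 mm farther back than shut.
Start: joints at [-1.212, 0.398, 0.045, 1.537, -0.019, 1.207, -0.051], TCP at [0.287, 0.583, 0.231] pointing down, gripper open.
Joint ranges: [-2.82, 2.82], [-0.49, 2.23], [-1.37, 1.46], [0, 2.46], [-1.36, 4.5], [0.23, 2], [-2.94, 2.94]. Speed limits (rad/s): [2.57, 2.57, 3.14, 3.14, 3.14, 3.14, 3.14].

### API

Orientations are given as a unit quaternion [w, x, y, z].
In Python, from plant import ctrl gives the robot as it stands.
- The arm moves only by the tool servo_tool, never from a script. Its argument "deltas" is a list of rows, each a list of 4 numbers: the shift along the tool's x, y, z in mm, then the turn about the tool's z in rad. A call has exactly 5 rows; each row is the pose to reach, as a shift and turn from the pose commanded when the call began, along the tool's axes at that moment; what a row does not reach only later rows make up. A row lasts 1/10 s, in which the tool goes at most 50 mm and 8.59 degrees, less where a joint would pass 70% of its speed; a pose out of reach is approached as far as the arm can. A call with a gripper value outside its range is refused whole. "jaw" is the opening, from -1 (shut) to 1 (fully open), so that 0 is half open, set as the call begins (left out, the last holds). The fingers move at their own pace and stop on an object; the grip force is fixed at half the most. Time passes only in rows, so rows that repeat a pose let the fingers close, or fill a call up. It gives the time, the measured TCP pose, the force, the opening and the grip force at its end, in the units of the state.
- ctrl.read_state(): the state, without advancing time (a new reading comes with each control period).
- ctrl.grab_frame(name): name is "side" or "top"; returns the picture (400x640x3 uint8, red, green, blue); there is no depth.
- ctrl.calibration(name): a dict with "fx", "fy", "cx", "cy" (pixels), "k1" (the pictures are not rectified: a ray, as slopes to the right and down, at radius r is drawn at 1 + k1 r^2 times it, then the intrinsics apply), "T" (4x4, takes a point from camera to world coordinates). Camera axes: x right, y down, z forward; pixel columns grow to the right and rows downward; lengths in m; the calibration is good to about 2 mm. A picture is of the moment at which its call begins. calibration takes no time and is no camera call.
- ctrl.finish_job(): hands the job in; it is judged then, once.
The state is a dict: "time": time; "joint_positions": joint angles; "joint_vel": joint speeds; "joint_efforts": joint torques, N m; "tcp_pos": TCP position; "ee_rot": TCP orientation; "contact_force": force on the tool from outside, world axes, zero at the start; "moment": the same for the moment, N m; "width": finger opening in m; "gripper_force": force on a finger pad.
Only numpy, scipy, OpenCV 4.12 (cv2) and the standard library are available. Lean on these libraries where they do the work, as an engineer would, in place of code of your own. Each camera call takes 0.05 s, during which the arm holds its last target. There are 200 camera calls.

## Working session

There is one attempt and no reset: what is moved stays moved. The work goes in short steps, Python scripts to look and compute and a tool call to move; the robot and the scene stay as the last step left them, time stands still between calls to the robot, and variables do not carry over. Pictures are saved under pics/ and viewed, at most 10 in all, crops included, and the job is handed in when it is done.

Besides the shell and the picture viewer there is one more tool, called as name([rows], argument=value, ...), one row to a line, values as JSON. servo_tool: Moves the arm, as the interface text tells. Its arguments: {"type":"object","properties":{"deltas":{"type":"array","items":{"type":"array","items":{"type":"number"}}},"jaw":{"type":"number"}},"required":["deltas"]}

```bash
mkdir -p pics; ls
cat > h.py <<'E'
import numpy as np, cv2
from plant import ctrl
def ray(name,u,v):
    c=ctrl.calibration(name);k=c["k1"]
    xd,yd=(u-c["cx"])/c["fx"],(v-c["cy"])/c["fy"];x,y=xd,yd
    for _ in range(20):
        f=1+k*(x*x+y*y);x,y=xd/f,yd/f
    T=np.array(c["T"]);return T[:3,3],T[:3,:3]@np.array([x,y,1.])
def onz(name,u,v,z):
    o,d=ray(name,u,v);return o+d*(z-o[2])/d[2]
def proj(name,p):
    c=ctrl.calibration(name);T=np.array(c["T"]);q=T[:3,:3].T@(np.array(p)-T[:3,3]);x,y=q[:2]/q[2]
    f=1+c["k1"]*(x*x+y*y);return c["cx"]+c["fx"]*x*f,c["cy"]+c["fy"]*y*f
def snap(name,fn):
    im=ctrl.grab_frame(name);cv2.imwrite("pics/"+fn,im[:,:,::-1]);return im
E
python3 - <<'E'
from h import *
snap("top","t1.png");snap("side","s1.png")
s=ctrl.read_state();print(s["tcp_pos"],s["ee_rot"],s["time"],ctrl.hold_point_z)
for n in("top","side"):
    c=ctrl.calibration(n);print(np.round(c["T"],3),c["fx"],c["k1"])
E
```

```text
pics
[0.28701932 0.58256313 0.230366  ] [-1.49505613e-04  2.26859377e-01  9.73927128e-01 -8.65621521e-04] 0.1 0.0187
[[ 0.029 -0.991  0.13   0.373]
 [-0.999 -0.031 -0.01   0.024]
 [ 0.014 -0.129 -0.991  1.533]
 [ 0.     0.     0.     1.   ]] 449.2617349364704 0.024057801053480835
[[ 0.995 -0.082  0.053  0.507]
 [-0.096 -0.759  0.643 -0.885]
 [-0.012 -0.646 -0.764  1.166]
 [ 0.     0.     0.     1.   ]] 447.4751026083238 -0.02346337777445263
```

View pics/t1.png

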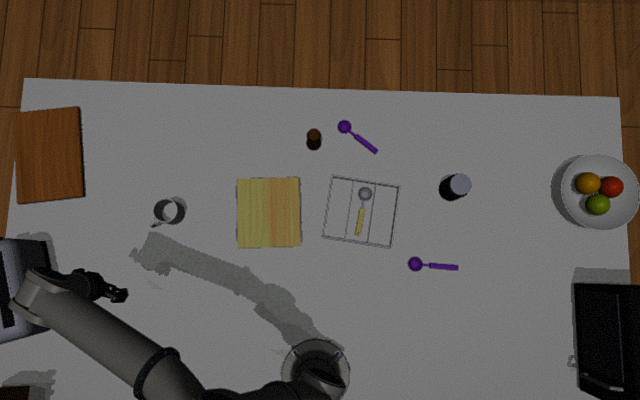

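View pics/s1.png

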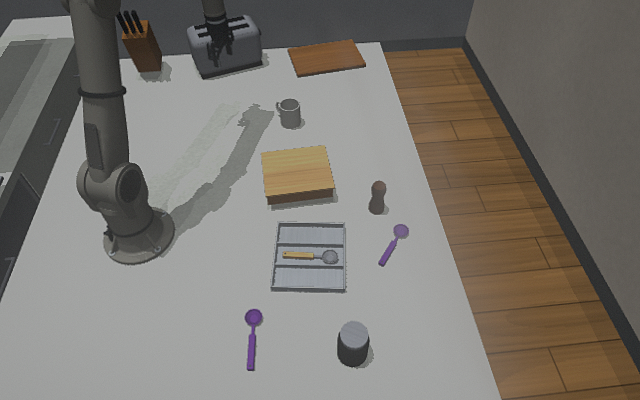

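The top view shows the closed lid at px (236–301, 177–248), the tray at (322–400, 177–247), the mug at (170,211), the mill at (313,139) and the canister at (457,187). Two purple decoy spoons lie apart from these. Next I measure.

Run:
```python
from h import *
im=cv2.imread("pics/t1.png");hsv=cv2.cvtColor(im,cv2.COLOR_BGR2HSV)
m=cv2.inRange(hsv,(12,60,90),(40,255,255));m[:, :200]=0;m[:,310:]=0;m[:150]=0;m[270:]=0
cs=max(cv2.findContours(m,0,1)[0],key=cv2.contourArea)
b=cv2.boxPoints(cv2.minAreaRect(cs));P=np.array([onz("top",*p,.0735)for p in b])
print("lid",b.round(1).tolist(),P.round(4).tolist(),P.mean(0),[np.linalg.norm(P[i]-P[i-1]).round(4) for i in range(4)])
# tray by dark frame
g=im.copy();gr=cv2.cvtColor(im,cv2.COLOR_BGR2GRAY)
roi=gr[165:260,308:415];bg=np.median(roi)
print("bg",bg,roi[40,::3].tolist())
t=(roi<100).astype(np.uint8)*255
t=cv2.morphologyEx(t,cv2.MORPH_CLOSE,np.ones((3,3)))
c=max(cv2.findContours(t,0,1)[0],key=cv2.contourArea)
b=cv2.boxPoints(cv2.minAreaRect(c))+[308,165]
for z in(.0,.026):
    P=np.array([onz("top",*p,z)for p in b]);print("tray",b.round(1).tolist(),P.round(4).tolist(),P.mean(0),[np.linalg.norm(P[i]-P[i-1]).round(4) for i in range(4)])
h=cv2.inRange(hsv,(12,60,90),(40,255,255));h[:,:320]=0;h[:,400:]=0
ys,xs=np.nonzero(h);r=cv2.boxPoints(cv2.minAreaRect(np.c_[xs,ys].astype(np.float32)));print("spoon handle",r.round(1).tolist(),[onz("top",*p,.02)[:2].round(3).tolist()for p in r])
for n,p in dict(mug=(170,211),mill=(313,139),can=(457,187)).items():print(n,onz("top",*p,.1)[:2].round(3))
v=np.hstack([cv2.resize(im[165:260,225:415],None,fx=4,fy=4,interpolation=2)]);cv2.imwrite("pics/c1.png",v)
```

```text
lid [[235.3000030517578, 178.3000030517578], [298.6000061035156, 176.6999969482422], [300.29998779296875, 246.0], [237.10000610351562, 247.60000610351562]] [[0.6237, 0.2794, 0.0735], [0.6356, 0.072, 0.0735], [0.4088, 0.0585, 0.0735], [0.3978, 0.2618, 0.0735]] [0.51646773 0.16790873 0.0735    ] [np.float64(0.2266), np.float64(0.2077), np.float64(0.2272), np.float64(0.2036)]
bg 121.0 [121, 124, 122, 124, 123, 123, 103, 123, 125, 116, 127, 122, 120, 124, 98, 118, 123, 120, 92, 121, 124, 109, 119, 121, 120, 121, 121, 127, 121, 52, 122, 123, 122, 121, 117, 127]
tray [[320.6, 237.6], [330.8, 173.9], [400.3, 185.0], [390.1, 248.7]] [[0.4411, -0.0076, 0.0], [0.6622, -0.0367, 0.0], [0.6307, -0.2782, 0.0], [0.4106, -0.2447, 0.0]] [ 0.53615869 -0.14177271  0.        ] [np.float64(0.239), np.float64(0.2229), np.float64(0.2435), np.float64(0.2226)]
tray [[320.6, 237.6], [330.8, 173.9], [400.3, 185.0], [390.1, 248.7]] [[0.44, -0.0071, 0.026], [0.6572, -0.0356, 0.026], [0.6263, -0.273, 0.026], [0.41, -0.2401, 0.026]] [ 0.53338226 -0.13895382  0.026     ] [np.float64(0.2349), np.float64(0.2192), np.float64(0.2394), np.float64(0.2188)]
spoon handle [[320.0, 0.0], [398.0, 0.0], [398.0, 235.0], [320.0, 235.0]] [[1.29, 0.019], [1.3, -0.261], [0.457, -0.267], [0.449, -0.005]]
mug [0.507 0.476]
mill [0.757 0.028]
can [ 0.613 -0.442]
```

View pics/c1.png

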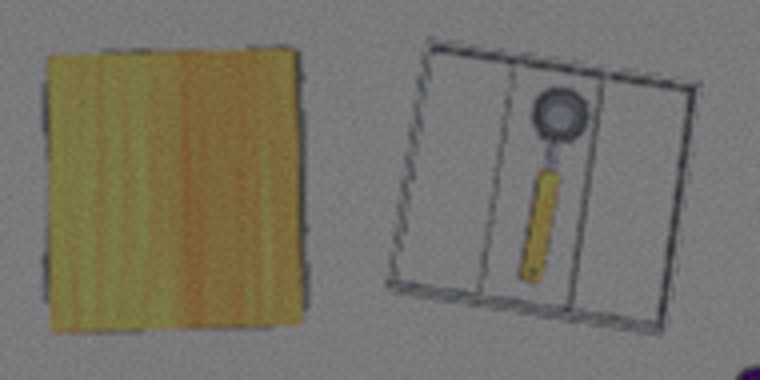

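The crop puts the tray's top corners at px (332,176), (399,186), (390,248) and (322,237). The spoon handle is toward the robot. The tool can't tilt here, so I'll push the vertical fingers against the lip's edge and lift by friction along the lid's arc.

```bash
cat >> h.py <<'E'
def rel(x,y,z,ang=None):
    "tool-frame shift mm to world target; ang=wanted world angle (deg) of tool x"
    s=ctrl.read_state();w,a,b,c=s["ee_rot"]
    from scipy.spatial.transform import Rotation as R
    M=R.from_quat([a,b,c,w]).as_matrix();d=M.T@(np.array([x,y,z])-s["tcp_pos"])*1000
    cur=np.degrees(np.arctan2(M[1,0],M[0,0]));t=0 if ang is None else -np.radians((ang-cur+180)%360-180)
    print("shift",d.round(1),"turn",round(t,3),"cur ang",cur.round(1),"t",s["time"],"j7",round(s["joint_positions"][6],2),"F",np.round(s["contact_force"],1))
E
python3 - <<'E'
from h import *
c=np.array([(332.5,176),(399.25,186.5),(390.25,248),(322.5,236.75)])
P=np.array([onz("top",*p,.026)for p in c]);print(P.round(4).tolist(),P.mean(0))
rel(.526,.015,.15,93.4)
E
```

```text
[[0.6503, -0.0417, 0.026], [0.6212, -0.2696, 0.026], [0.4123, -0.2406, 0.026], [0.4429, -0.0134, 0.026]] [ 0.53166733 -0.14131713  0.026     ]
shift [-465.2 -403.4   81.1] turn 1.054 cur ang 153.8 t 0.1 j7 -0.05 F [ 0.5  0.5 -0.6]
```

servo_tool([
  [-37,-32,0],
  [-74,-64,0],
  [-111,-96,0],
  [-148,-128,0],
  [-185,-160,0],
], jaw=-1)

```text
schema error: expected 4 numbers
```

servo_tool([
  [-37,-32,0,0],
  [-74,-64,0,0],
  [-111,-96,0,0],
  [-148,-128,0,0],
  [-185,-160,0,0],
], jaw=-1)

```text
time: 0.6
tcp_pos: [0.3828, 0.3556, 0.231]
ee_rot: [-0.0, 0.227, 0.974, -0.0]
contact_force: [1.2, 0.0, 0.1]
width: 0.012
gripper_force: 0.0
```

servo_tool([
  [-37,-32,0,0.14],
  [-74,-64,0,0.28],
  [-111,-96,0,0.42],
  [-148,-128,0,0.56],
  [-185,-160,0,0.7],
])

```text
time: 1.1
tcp_pos: [0.4779, 0.1306, 0.2312]
ee_rot: [-0.0, 0.549, 0.836, 0.0]
contact_force: [0.8, -0.4, -0.7]
width: -0.0
gripper_force: 0.0
```

```bash
python3 -c "
from h import *
rel(.526,.015,.05,93.4)"
```

```text
shift [-125.2   -1.7  181.2] turn 0.348 cur ang 113.3 t 1.1 j7 0.11 F [ 0.8 -0.4 -0.7]
```

servo_tool([
  [-40,0,10,0.1],
  [-80,0,25,0.2],
  [-120,-2,50,0.35],
  [-125,-2,90,0.348],
  [-125,-2,120,0.348],
])

```text
time: 1.6
tcp_pos: [0.5257, 0.0148, 0.1095]
ee_rot: [0.0, 0.685, 0.728, -0.001]
contact_force: [0.2, 0.7, 0.2]
width: 0.0003
gripper_force: 0.0
```

servo_tool([
  [5,0,30,0],
  [12,0,61,0],
  [20,0,61,0],
  [26,0,61,0],
  [32,0,61,0],
])

```text
time: 2.1
tcp_pos: [0.5254, 0.0499, 0.0519]
ee_rot: [0.001, 0.684, 0.73, 0.001]
contact_force: [0.6, -0.1, 0.4]
width: -0.0
gripper_force: 0.0
```

```bash
python3 -c "
from h import *
rel(.523,.055,.05,93.4)"
```

```text
shift [ 5.2 -2.   1.9] turn 0.006 cur ang 93.7 t 2.1 j7 0.13 F [ 0.6 -0.1  0.4]
```

servo_tool([
  [2,0,0,0],
  [4,0,0,0],
  [6,0,0,0],
  [7,0,0,0],
  [8,0,0,0],
])

```text
time: 2.6
tcp_pos: [0.5237, 0.0566, 0.0506]
ee_rot: [0.0, 0.684, 0.73, -0.0]
contact_force: [0.4, -2.7, 1.4]
width: -0.0003
gripper_force: 1.1
```

servo_tool([
  [1,0,0,0],
  [2,0,0,0],
  [3,0,0,0],
  [4,0,0,0],
  [4,0,0,0],
])

```text
time: 3.1
tcp_pos: [0.5237, 0.0567, 0.0506]
ee_rot: [0.002, 0.685, 0.729, -0.001]
contact_force: [0.6, -8.8, 2.1]
width: 0.0001
gripper_force: 4.5
```

servo_tool([
  [3,0,0,0],
  [5,0,0,0],
  [5,0,-4,0],
  [5,0,-8,0],
  [5,0,-12,0],
])

```text
time: 3.6
tcp_pos: [0.5236, 0.0573, 0.0623]
ee_rot: [0.004, 0.686, 0.728, -0.003]
contact_force: [3.2, -16.4, -1.2]
width: 0.0002
gripper_force: 8.0
```

```bash
python3 -c "
from h import *
im=snap('side','s2.png');a=cv2.imread('pics/s1.png')
v=np.hstack([cv2.resize(q[125:225,240:350],None,fx=3.5,fy=3.5,interpolation=2) for q in(a,im[:,:,::-1])]);cv2.imwrite('pics/c2.png',v)"
```

```text
(no output)
```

View pics/c2.png

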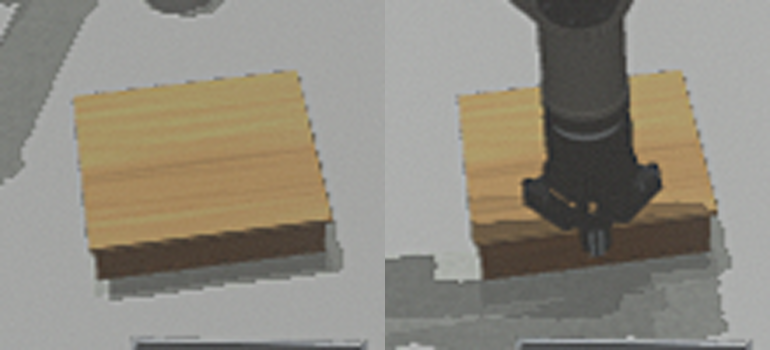

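The lip rose by about 2 px, roughly 10 mm, so the lid is following the fingers. I'll continue along the arc.

servo_tool([
  [1,0,-5,0],
  [1.5,0,-10,0],
  [2,0,-15,0],
  [3,0,-20,0],
  [4,0,-25,0],
])

```text
time: 4.15
tcp_pos: [0.5234, 0.0606, 0.0875]
ee_rot: [0.004, 0.686, 0.728, -0.003]
contact_force: [2.2, -18.6, 1.7]
width: -0.0002
gripper_force: 8.8
```

servo_tool([
  [1,0,-5,0],
  [2,0,-10,0],
  [3.5,0,-15,0],
  [5,0,-20,0],
  [6.5,0,-25,0],
])

```text
time: 4.65
tcp_pos: [0.523, 0.067, 0.1128]
ee_rot: [0.004, 0.686, 0.728, -0.003]
contact_force: [1.3, -18.0, 3.0]
width: 0.0005
gripper_force: 8.6
```

servo_tool([
  [2,0,-5,0],
  [4,0,-10,0],
  [6,0,-15,0],
  [8,0,-20,0],
  [10,0,-25,0],
])

```text
time: 5.15
tcp_pos: [0.5224, 0.0772, 0.1381]
ee_rot: [0.004, 0.686, 0.728, -0.003]
contact_force: [1.0, -16.9, 6.1]
width: 0.0001
gripper_force: 8.2
```

servo_tool([
  [2.5,0,-5,0],
  [5,0,-10,0],
  [8,0,-15,0],
  [11,0,-20,0],
  [14,0,-25,0],
])

```text
time: 5.65
tcp_pos: [0.5216, 0.0918, 0.1635]
ee_rot: [0.004, 0.686, 0.728, -0.003]
contact_force: [-0.4, -15.7, 8.0]
width: 0.0001
gripper_force: 7.7
```

servo_tool([
  [4,0,-5,0],
  [8,0,-10,0],
  [12,0,-15,0],
  [16,0,-20,0],
  [20,0,-25,0],
])

```text
time: 6.15
tcp_pos: [0.5207, 0.1139, 0.1889]
ee_rot: [0.003, 0.686, 0.728, -0.002]
contact_force: [-0.5, -8.7, 5.4]
width: 0.0003
gripper_force: 4.5
```

servo_tool([
  [6,0,-6,0],
  [12,0,-12,0],
  [18,0,-17,0],
  [24,0,-22,0],
  [30,0,-26,0],
])

```text
time: 6.65
tcp_pos: [0.5174, 0.1512, 0.2136]
ee_rot: [-0.0, 0.684, 0.73, 0.0]
contact_force: [2.1, -1.5, 1.6]
width: -0.0001
gripper_force: 1.1
```

servo_tool([
  [7,0,-4,0],
  [14,0,-8,0],
  [21,0,-12,0],
  [28,0,-15,0],
  [35,0,-18,0],
])

```text
time: 7.15
tcp_pos: [0.5147, 0.1864, 0.2313]
ee_rot: [-0.0, 0.684, 0.73, -0.0]
contact_force: [-0.1, -1.1, -1.4]
width: -0.0002
gripper_force: 0.3
```

servo_tool([
  [8,0,0,0],
  [17,0,0,0],
  [26,0,0,0],
  [35,0,0,0],
  [44,0,0,0],
])

```text
time: 7.65
tcp_pos: [0.5121, 0.2303, 0.2312]
ee_rot: [-0.0, 0.684, 0.73, -0.0]
contact_force: [-0.8, -0.2, -0.1]
width: 0.0003
gripper_force: 0.2
```

servo_tool([
  [9,0,0,0],
  [18,0,0,0],
  [27,0,0,0],
  [36,0,0,0],
  [45,0,0,0],
])

```text
time: 8.15
tcp_pos: [0.5093, 0.2751, 0.2313]
ee_rot: [-0.0, 0.684, 0.73, 0.0]
contact_force: [0.7, -0.3, -0.5]
width: 0.0002
gripper_force: 0.0
```

servo_tool([
  [9,0,0,0],
  [18,0,0,0],
  [24,0,0,0],
  [0,0,0,0],
  [-40,0,-20,0],
])

```text
time: 8.65
tcp_pos: [0.5096, 0.2367, 0.2487]
ee_rot: [-0.001, 0.681, 0.732, -0.002]
contact_force: [2.3, -0.4, -0.2]
width: -0.0003
gripper_force: 0.0
```

servo_tool([
  [-45,0,-10,0],
  [-90,0,-20,0],
  [-135,0,-20,0],
  [-180,0,-20,0],
  [-220,0,-20,0],
], jaw=1)

```text
time: 9.15
tcp_pos: [0.5262, 0.0123, 0.2717]
ee_rot: [0.0, 0.684, 0.729, 0.0]
contact_force: [0.1, -0.3, -0.5]
width: 0.0724
gripper_force: 0.0
```

```bash
python3 -c "
from h import *
im=snap('top','t3.png');im2=snap('side','s3.png')
v=np.hstack([cv2.resize(q,(400,400),interpolation=2)[:,:,::-1] for q in(im[160:260,215:315],im2[110:210,240:340])]);cv2.imwrite('pics/c3.png',v);rel(.5,.1,.2,0)"
```

```text
shift [ 94.5 -21.3  71.7] turn 1.624 cur ang 93.1 t 9.25 j7 0.05 F [ 0.2 -0.7 -0.3]
```

View pics/c3.png

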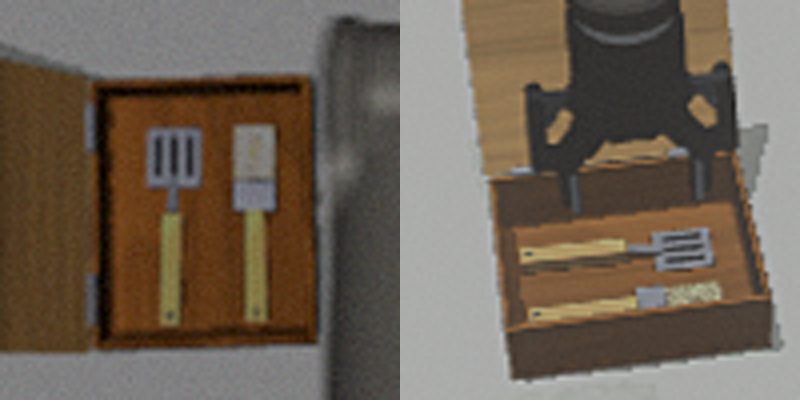

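The lid is open. In the top crop the brush is on the lip side (handle 254,210–256,320) and the turner on the hinge side (handle 171,213–171,325). Both handle ends point towards the robot.

Run:
```python
from h import *
im=cv2.imread("pics/t3.png");hsv=cv2.cvtColor(im,cv2.COLOR_BGR2HSV)
m=cv2.inRange(hsv,(20,70,110),(40,255,255));m[:,:245]=0;m[:,290:]=0;m[:205]=0;m[:160]=0;m[245:]=0
for c in cv2.findContours(m,0,1)[0]:
    if cv2.contourArea(c)<30: continue
    r=cv2.minAreaRect(c);b=cv2.boxPoints(r);b=b[np.argsort(b[:,1])]
    t,e=(b[0]+b[1])/2,(b[2]+b[3])/2
    T,E=onz("top",*t,.022),onz("top",*e,.022);d=(T-E)/np.linalg.norm(T-E)
    print(t,e,"top",T.round(4),"end",E.round(4),"L",np.linalg.norm(T-E).round(4),"ang",np.degrees(np.arctan2(d[1],d[0])).round(1),"grip",(E+.065*d).round(4), "origin",(E+.085*d).round(4))
```

```text
[277.6823 212.9641] [279.05524 239.04973] top [0.5185 0.1399 0.022 ] end [0.4311 0.1317 0.022 ] L 0.0879 ang 5.3 grip [0.4958 0.1377 0.022 ] origin [0.5157 0.1396 0.022 ]
[257. 213.] [257. 240.] top [0.5163 0.2094 0.022 ] end [0.4257 0.2052 0.022 ] L 0.0907 ang 2.7 grip [0.4907 0.2082 0.022 ] origin [0.5106 0.2091 0.022 ]
```

servo_tool([
  [25,-5,20,0.15],
  [50,-10,40,0.3],
  [75,-15,60,0.45],
  [100,-20,80,0.6],
  [126,-25,100,0.75],
], jaw=-0.15)

```text
time: 9.75
tcp_pos: [0.4928, 0.1406, 0.1707]
ee_rot: [-0.0, 0.905, 0.426, 0.0]
contact_force: [0.5, -0.1, 0.1]
width: 0.0362
gripper_force: 0.0
```

servo_tool([
  [0,0,10,0.15],
  [0,0,20,0.3],
  [0,0,30,0.45],
  [0,0,40,0.6],
  [0,0,40,0.75],
])

```text
time: 10.25
tcp_pos: [0.492, 0.1396, 0.1301]
ee_rot: [0.0, 0.998, 0.065, -0.001]
contact_force: [0.1, 0.3, 0.2]
width: 0.0361
gripper_force: 0.0
```

```bash
python3 -c "
from h import *
rel(.494,.137,.008,4);print(ctrl.read_state()['width'])"
```

```text
shift [  1.9   2.7 122.1] turn 0.061 cur ang 7.5 t 10.25 j7 -1.55 F [0.1 0.3 0.2]
0.03606730776538559
```

servo_tool([
  [2,2.7,25,0.06],
  [2,2.7,50,0.06],
  [2,2.7,75,0.06],
  [2,2.7,95,0.06],
  [2,2.7,105,0.06],
])

```text
time: 10.75
tcp_pos: [0.4943, 0.137, 0.0246]
ee_rot: [0.0, 0.999, 0.038, -0.001]
contact_force: [-0.6, 0.0, -0.3]
width: 0.0364
gripper_force: 0.0
```

servo_tool([
  [0,0,5,0],
  [0,0,9,0],
  [0,0,13,0],
  [0,0,16,0],
  [0,0,16,0],
])

```text
time: 11.25
tcp_pos: [0.496, 0.137, 0.0182]
ee_rot: [-0.004, 0.999, 0.036, -0.002]
contact_force: [-26.5, -0.4, 75.6]
width: 0.0365
gripper_force: 27.6
```

```bash
python3 -c "
from h import *
a=snap('side','s4.png');rel(.494,.137,.008,4)
cv2.imwrite('pics/c4.png',cv2.resize(a[110:210,240:340],(600,600),interpolation=2)[:,:,::-1])"
```

```text
shift [-2.  -0.  10.2] turn 0.002 cur ang 4.1 t 11.3 j7 -1.44 F [-25.8   1.   75. ]
```

View pics/c4.png

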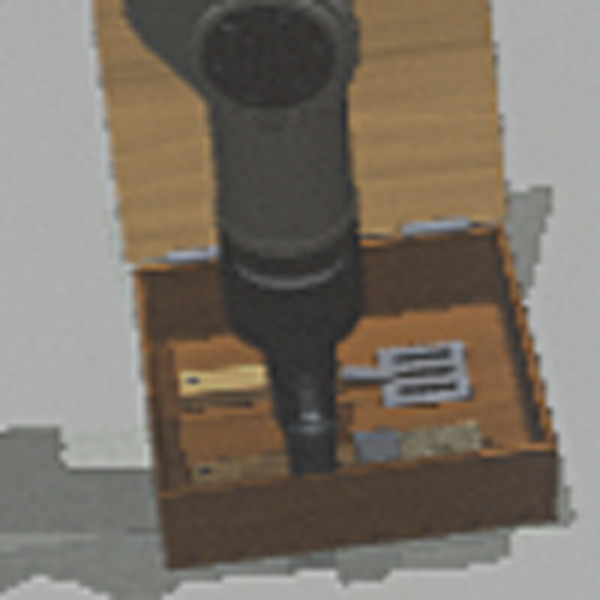

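The side crop shows the fingers at the brush handle, with the brush end at about px (274,188). The move stopped at 75 N, so I back off and check where the brush lies across two views.

servo_tool([
  [0,0,-5,0],
  [0,0,-10,0],
  [0,0,-15,0],
  [0,0,-18,0],
  [0,0,-18,0],
])

```text
time: 11.8
tcp_pos: [0.4958, 0.1366, 0.0285]
ee_rot: [-0.0, 0.999, 0.038, 0.0]
contact_force: [-0.1, -0.5, -0.2]
width: 0.0362
gripper_force: 0.0
```

Run:
```python
from h import *
rel(.494,.137,.02,4)
im=cv2.imread("pics/s3.png");hsv=cv2.cvtColor(im,cv2.COLOR_BGR2HSV)
m=cv2.inRange(hsv,(16,60,120),(40,255,255));m[:158]=0;m[195:]=0;m[:,:262]=0;m[:,312:]=0
for c in cv2.findContours(m,0,1)[0]:
    if cv2.contourArea(c)<15: continue
    b=cv2.boxPoints(cv2.minAreaRect(c));b=b[np.argsort(b[:,0])];l,r=(b[0]+b[1])/2,(b[2]+b[3])/2
    print(l,r,[onz("side",*p,z).round(4).tolist() for p in(l,r) for z in(.014,.018)])
for p in [(.431,.132,.018),(.5185,.14,.018),(.426,.205,.018)]: print(proj("side",p))
# box rim from top image t3: crop corners
for n,p in dict(fl=(97,82),fr=(314,82),nr=(316,340),nl=(100,345)).items(): print(n,onz("top",p[0]/4+215,p[1]/4+160,.064).round(4))
```

```text
shift [-1.8 -0.5  8.5] turn 0.006 cur ang 4.4 t 11.8 j7 -1.46 F [-0.1 -0.5 -0.2]
[271.76855 188.2642 ] [298.82098 184.65721] [[0.4299, 0.144, 0.014], [0.4301, 0.1405, 0.018], [0.5235, 0.1506, 0.014], [0.5235, 0.147, 0.018]]
[269.8218 173.2178] [296.05942 170.59406] [[0.425, 0.2159, 0.014], [0.4253, 0.2121, 0.018], [0.5183, 0.2186, 0.014], [0.5183, 0.2148, 0.018]]
(np.float64(272.09449630604104), np.float64(190.09217608369255))
(np.float64(297.51587712131465), np.float64(186.29067931070693))
(np.float64(270.0679913637925), np.float64(174.666104036589))
fl [0.6182 0.2677 0.064 ]
fr [0.624  0.0888 0.064 ]
nr [0.4116 0.0794 0.064 ]
nl [0.4025 0.2541 0.064 ]
```

servo_tool([
  [-1.5,0,3,0],
  [-1.5,0,6,0],
  [-1.5,0,8,0],
  [-1.5,0,9,0],
  [-1.5,0,9.5,0],
])

```text
time: 12.3
tcp_pos: [0.4936, 0.1362, 0.0192]
ee_rot: [-0.0, 0.999, 0.038, -0.001]
contact_force: [-4.2, -1.4, 13.8]
width: 0.0362
gripper_force: 5.9
```

Run:
```python
from h import *
rel(.494,.137,.02,4);print(np.round(ctrl.read_state()["moment"],3))
im=snap("top","t5.png");ctrl.read_state()
cv2.imwrite('pics/c5.png',cv2.resize(im[165:255,215:315],(800,600),interpolation=2)[:,:,::-1])
```

```text
shift [ 0.4 -0.8 -0.8] turn 0.005 cur ang 4.3 t 12.3 j7 -1.45 F [-4.2 -1.4 13.8]
[-0.569  0.788 -0.185]
```

View pics/c5.png

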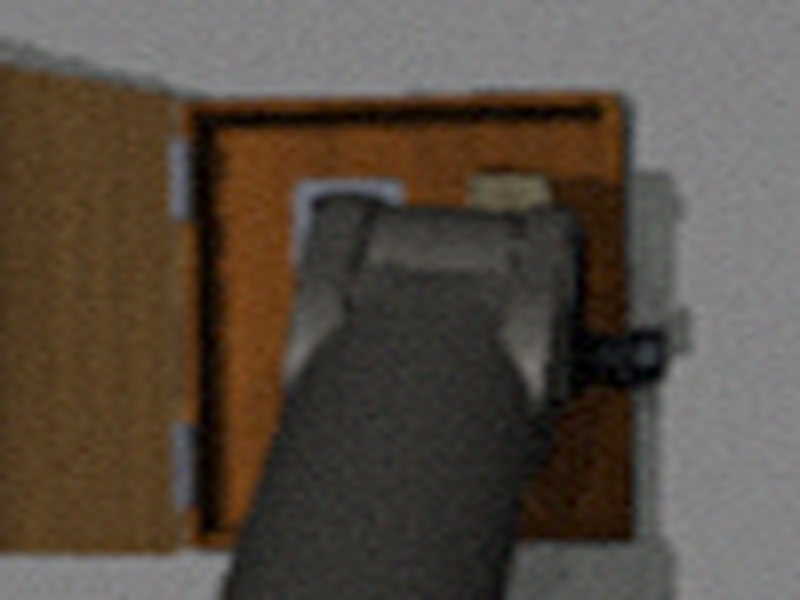

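The knuckle overhangs the lip-side wall at px (630,350), which is what stopped the move. I'll turn the gripper 90°, lower the shut fingers between the wall and the brush, and slide the brush about 20 mm towards the middle.

servo_tool([
  [0,8,-30,0],
  [0,18,-60,0],
  [0,30,-70,-0.15],
  [0,30,-70,-0.3],
  [0,30,-70,-0.45],
], jaw=-1)

```text
time: 12.85
tcp_pos: [0.4965, 0.106, 0.0891]
ee_rot: [-0.0, 0.965, 0.262, 0.0]
contact_force: [0.2, 0.4, -0.2]
width: 0.0001
gripper_force: 0.0
```

servo_tool([
  [0,0,0,-0.15],
  [0,0,0,-0.3],
  [0,0,0,-0.45],
  [0,0,0,-0.6],
  [0,0,0,-0.75],
])

```text
time: 13.35
tcp_pos: [0.4961, 0.1063, 0.0885]
ee_rot: [-0.0, 0.802, 0.598, -0.0]
contact_force: [0.3, -0.0, 0.5]
width: 0.0002
gripper_force: 0.0
```

```bash
python3 -c "
from h import *
rel(.496,.107,.014,93.4)"
```

```text
shift [ 0.7 -0.3 74.5] turn -0.348 cur ang 73.4 t 13.35 j7 -0.41 F [ 0.3 -0.   0.5]
```

servo_tool([
  [0.7,0,0,-0.15],
  [0.7,0,0,-0.3],
  [0.7,0,15,-0.348],
  [0.7,0,40,-0.348],
  [0.7,0,60,-0.348],
])

```text
time: 13.85
tcp_pos: [0.4962, 0.107, 0.0277]
ee_rot: [-0.0, 0.688, 0.726, -0.0]
contact_force: [-0.9, 0.2, -0.2]
width: -0.0001
gripper_force: 0.0
```

servo_tool([
  [0,0,5,0],
  [0,0,10,0],
  [0,0,14,0],
  [3,0,14,0],
  [6,0,14,0],
])

```text
time: 14.35
tcp_pos: [0.4965, 0.1132, 0.0152]
ee_rot: [0.0, 0.688, 0.726, 0.0]
contact_force: [-0.0, 0.5, -1.1]
width: -0.0
gripper_force: 0.0
```

servo_tool([
  [4,0,0,0],
  [8,0,0,0],
  [12,0,0,0],
  [16,0,0,0],
  [20,0,0,0],
])

```text
time: 14.85
tcp_pos: [0.4951, 0.1334, 0.0149]
ee_rot: [0.0, 0.688, 0.726, 0.0]
contact_force: [-0.8, -1.1, 1.0]
width: -0.0005
gripper_force: 0.2
```

servo_tool([
  [3,0,0,0],
  [4,0,0,0],
  [0,0,0,0],
  [-5,0,-30,0],
  [-5,0,-70,0],
])

```text
time: 15.35
tcp_pos: [0.4934, 0.1262, 0.0838]
ee_rot: [-0.001, 0.689, 0.725, -0.003]
contact_force: [0.4, 0.9, -0.0]
width: 0.0002
gripper_force: 0.0
```

servo_tool([
  [-20,0,-30,0],
  [-65,0,-50,0],
  [-110,0,-50,0],
  [-155,0,-50,0],
  [-190,0,-50,0.1],
], jaw=-0.15)

```text
time: 15.85
tcp_pos: [0.505, -0.0651, 0.1353]
ee_rot: [0.0, 0.725, 0.688, 0.0]
contact_force: [-0.1, -0.0, -1.4]
width: 0.0361
gripper_force: 0.0
```

```bash
cat > meas.py <<'E'
from h import *
import sys
im=snap("top",sys.argv[1])[:,:,::-1];hsv=cv2.cvtColor(np.ascontiguousarray(im),cv2.COLOR_BGR2HSV)
m=cv2.inRange(hsv,(20,70,110),(40,255,255));m[:,:245]=0;m[:,292:]=0;m[:200]=0;m[246:]=0
for c in cv2.findContours(m,0,1)[0]:
    if cv2.contourArea(c)<30: continue
    b=cv2.boxPoints(cv2.minAreaRect(c));b=b[np.argsort(b[:,1])]
    t,e=(b[0]+b[1])/2,(b[2]+b[3])/2
    T,E=onz("top",*t,.022),onz("top",*e,.022);d=(T-E)/np.linalg.norm(T-E);C=(T+E)/2
    print("L",np.linalg.norm(T-E).round(4),"ang",np.degrees(np.arctan2(d[1],d[0])).round(1),"grip",(C+.0175*d).round(4),"end",E.round(4))
E
python3 meas.py t6.png; python3 -c "
from h import *
rel(.494,.157,.1,4)"
```

```text
L 0.0873 ang 2.7 grip [0.4868 0.208  0.022 ] end [0.4257 0.2052 0.022 ]
L 0.0874 ang 2.4 grip [0.4917 0.1562 0.022 ] end [0.4306 0.1536 0.022 ]
shift [228.  -25.5  34.3] turn 1.437 cur ang 86.3 t 15.9 j7 0.14 F [-0.4 -4.8  0.2]
```

servo_tool([
  [45,-5,0,0.14],
  [90,-10,0,0.28],
  [135,-15,10,0.43],
  [180,-20,20,0.58],
  [227,-26,30,0.73],
])

```text
time: 16.4
tcp_pos: [0.4901, 0.1655, 0.1051]
ee_rot: [-0.0, 0.917, 0.399, 0.0]
contact_force: [0.4, 0.2, -0.1]
width: 0.0361
gripper_force: 0.0
```

servo_tool([
  [0,0,0,0.15],
  [0,0,0,0.3],
  [0,0,0,0.45],
  [0,0,0,0.6],
  [0,0,0,0.72],
])

```text
time: 16.9
tcp_pos: [0.4901, 0.1641, 0.1051]
ee_rot: [0.0, 0.999, 0.051, -0.0]
contact_force: [0.3, 0.0, 0.3]
width: 0.0362
gripper_force: 0.0
```

```bash
python3 -c "
from h import *
rel(.492,.1565,.01,3)"
```

```text
shift [ 1.2  7.7 95.1] turn 0.05 cur ang 5.9 t 16.9 j7 -1.61 F [0.3 0.  0.3]
```

servo_tool([
  [1,6.3,15,0.05],
  [1,6.3,35,0.05],
  [1,6.3,55,0.05],
  [1,6.3,72,0.05],
  [1,6.3,80,0.05],
])

```text
time: 17.4
tcp_pos: [0.4904, 0.1568, 0.0229]
ee_rot: [0.001, 1.0, 0.029, -0.002]
contact_force: [0.6, -0.3, 0.4]
width: 0.0363
gripper_force: 0.0
```

servo_tool([
  [0,0,3,0],
  [0,0,6,0],
  [0,0,9,0],
  [0,0,11,0],
  [0,0,12,0],
])

```text
time: 17.9
tcp_pos: [0.4922, 0.1582, 0.0135]
ee_rot: [-0.0, 1.0, 0.029, 0.0]
contact_force: [-0.7, -0.5, 1.0]
width: 0.036
gripper_force: 0.0
```

servo_tool([
  [0,0,2,0],
  [0,0,2.5,0],
  [0,0,2.5,0],
  [0,0,2.5,0],
  [0,0,2.5,0],
])

```text
time: 18.4
tcp_pos: [0.492, 0.1581, 0.0108]
ee_rot: [-0.0, 1.0, 0.029, 0.0]
contact_force: [-0.1, 0.2, 0.4]
width: 0.0364
gripper_force: 0.0
```

servo_tool([
  [0,0,0,0],
  [0,0,0,0],
  [0,0,0,0],
  [0,0,0,0],
  [0,0,0,0],
], jaw=-1)

```text
time: 18.9
tcp_pos: [0.4922, 0.1581, 0.011]
ee_rot: [-0.0, 1.0, 0.029, 0.0]
contact_force: [-0.9, -0.5, 6.2]
width: 0.0165
gripper_force: 60.0
```

servo_tool([
  [0,0,-10,0],
  [0,0,-30,0],
  [0,0,-60,0],
  [0,0,-90,0],
  [0,0,-120,0],
])

```text
time: 19.4
tcp_pos: [0.4915, 0.1578, 0.1319]
ee_rot: [0.0, 1.0, 0.029, -0.0]
contact_force: [0.0, 0.4, -0.5]
width: 0.0164
gripper_force: 59.4
```

```bash
python3 -c "
from h import *
rel(.522,-.062,.010,-7.7);s=ctrl.read_state();print(s['width'],s['gripper_force'])"
```

```text
shift [ 17.8 221.2 122. ] turn 0.192 cur ang 3.3 t 19.4 j7 -1.66 F [ 0.   0.4 -0.5]
0.016396325324405357 59.37943518161774
```

servo_tool([
  [3,40,0,0.04],
  [7,85,0,0.08],
  [11,130,0,0.12],
  [15,175,0,0.16],
  [18,220,20,0.192],
])

```text
time: 19.9
tcp_pos: [0.525, -0.0622, 0.1129]
ee_rot: [-0.001, 0.998, -0.067, 0.003]
contact_force: [1.4, -0.4, -0.8]
width: 0.0162
gripper_force: 59.4
```

servo_tool([
  [0,0,20,0],
  [0,0,40,0],
  [0,0,60,0],
  [0,0,72,0],
  [0,0,80,0],
])

```text
time: 20.4
tcp_pos: [0.5222, -0.0604, 0.03]
ee_rot: [0.0, 0.998, -0.067, -0.001]
contact_force: [-0.7, -0.2, -0.2]
width: 0.0163
gripper_force: 59.3
```

```bash
python3 -c "
from h import *
rel(.522,-.062,.010,-7.7)
a=snap('side','s7.png');t=snap('top','t7.png')
v=np.hstack([cv2.resize(q,(400,400),interpolation=2)[:,:,::-1] for q in(t[165:265,315:415],a[205:305,260:360])]);cv2.imwrite('pics/c7.png',v)"
```

```text
shift [ 0.1  1.6 20. ] turn 0.0 cur ang -7.7 t 20.4 j7 -1.25 F [-0.7 -0.2 -0.2]
```

View pics/c7.png

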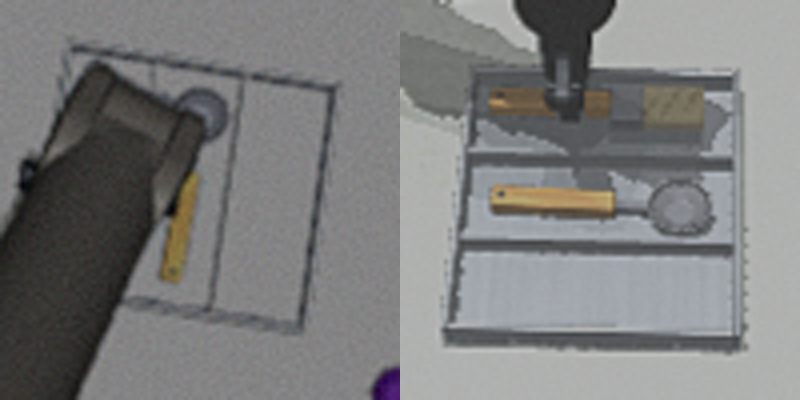

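The brush is held level over the left compartment (side crop 490–700, 100), with its handle towards the robot. I lower it until it touches.

servo_tool([
  [0,2,6,0],
  [0,2,12,0],
  [0,2,16,0],
  [0,2,18,0],
  [0,2,19,0],
])

```text
time: 21.0
tcp_pos: [0.5223, -0.0625, 0.0116]
ee_rot: [-0.0, 0.998, -0.067, -0.0]
contact_force: [-0.8, 0.0, -0.4]
width: 0.0161
gripper_force: 59.3
```

servo_tool([
  [0,0,1,0],
  [0,0,2,0],
  [0,0,3,0],
  [0,0,3,0],
  [0,0,3,0],
])

```text
time: 21.5
tcp_pos: [0.5225, -0.0625, 0.01]
ee_rot: [-0.001, 0.998, -0.067, 0.0]
contact_force: [-4.4, 0.5, 10.9]
width: 0.0159
gripper_force: 60.8
```

Contact at 10.9 N, so the brush rests on the floor. I open partway and rise.

servo_tool([
  [0,0,-1,0],
  [0,0,-1,0],
  [0,0,-1,0],
  [0,0,-1,0],
  [0,0,-1,0],
], jaw=-0.3)

```text
time: 22.0
tcp_pos: [0.5223, -0.0625, 0.0096]
ee_rot: [-0.0, 0.998, -0.067, -0.0]
contact_force: [-0.1, -0.1, 0.5]
width: 0.0296
gripper_force: 0.0
```

servo_tool([
  [0,0,-10,0],
  [0,0,-35,0],
  [0,0,-70,0],
  [0,0,-100,0],
  [0,0,-130,0],
])

```text
time: 22.5
tcp_pos: [0.5223, -0.0628, 0.1416]
ee_rot: [-0.0, 0.998, -0.067, 0.0]
contact_force: [-0.3, 1.3, -0.1]
width: 0.0297
gripper_force: 0.0
```

```bash
python3 -c "
from h import *
rel(.485,.237,.1,93.4);print(proj('top',(.485,.237,.02)))"
```

```text
shift [ -77.3 -292.1   41.6] turn -1.765 cur ang -7.7 t 22.5 j7 -1.38 F [-0.3  1.3 -0.1]
(np.float64(248.41679268165024), np.float64(222.06504290187718))
```

servo_tool([
  [-8,-30,0,-0.15],
  [-20,-75,0,-0.3],
  [-32,-120,0,-0.45],
  [-44,-165,0,-0.6],
  [-56,-210,0,-0.75],
], jaw=-1)

```text
time: 23.0
tcp_pos: [0.4947, 0.1546, 0.1407]
ee_rot: [-0.0, 0.952, 0.306, 0.001]
contact_force: [1.7, -0.4, -0.1]
width: -0.0001
gripper_force: 0.0
```

servo_tool([
  [0,0,0,-0.15],
  [0,0,0,-0.3],
  [0,0,0,-0.45],
  [0,0,0,-0.6],
  [0,0,0,-0.75],
])

```text
time: 23.5
tcp_pos: [0.4951, 0.1528, 0.1404]
ee_rot: [0.0, 0.774, 0.633, 0.0]
contact_force: [-0.3, 0.7, -0.1]
width: 0.0001
gripper_force: 0.0
```

```bash
python3 meas.py t8.png; python3 -c "
from h import *
rel(.489,.234,.016,93.4)"
```

```text
shift [ 78.4 -21.9 124.5] turn -0.255 cur ang 78.8 t 23.55 j7 -0.45 F [-0.7 -0.5  0.1]
```

servo_tool([
  [25,-7,0,-0.1],
  [50,-14,0,-0.2],
  [78,-22,0,-0.255],
  [78,-22,20,-0.255],
  [78,-22,50,-0.255],
])

```text
time: 24.05
tcp_pos: [0.4908, 0.2371, 0.0911]
ee_rot: [0.0, 0.689, 0.725, 0.003]
contact_force: [0.4, -1.1, 0.1]
width: -0.0
gripper_force: 0.0
```

servo_tool([
  [0,0,15,0],
  [0,0,30,0],
  [0,0,45,0],
  [0,0,55,0],
  [0,0,62,0],
])

```text
time: 24.55
tcp_pos: [0.4891, 0.2344, 0.0271]
ee_rot: [-0.0, 0.689, 0.724, -0.0]
contact_force: [-0.1, 0.7, 0.7]
width: 0.0003
gripper_force: 0.0
```

```bash
python3 -c "
from h import *
rel(.489,.234,.016,93.4)"
```

```text
shift [-0.4 -0.1 11.1] turn -0.01 cur ang 92.8 t 24.55 j7 -0.3 F [-0.1  0.7  0.7]
```

servo_tool([
  [0,0,3,0],
  [0,0,6,0],
  [0,0,9,0],
  [0,0,11,0],
  [-3,0,11,0],
])

```text
time: 25.05
tcp_pos: [0.4894, 0.2313, 0.0168]
ee_rot: [-0.0, 0.689, 0.725, 0.0]
contact_force: [0.5, 0.7, -0.6]
width: -0.0
gripper_force: 0.0
```

servo_tool([
  [-4,0,0,0],
  [-8,0,0,0],
  [-12,0,0,0],
  [-17,0,0,0],
  [-22,0,0,0],
])

```text
time: 25.55
tcp_pos: [0.4907, 0.2086, 0.0169]
ee_rot: [0.0, 0.689, 0.724, 0.0]
contact_force: [0.7, 0.7, -0.8]
width: 0.0
gripper_force: 0.3
```

servo_tool([
  [-5,0,0,0],
  [-10,0,0,0],
  [-14,0,0,0],
  [-18,0,0,0],
  [-18,0,0,0],
])

```text
time: 26.05
tcp_pos: [0.4915, 0.1901, 0.0168]
ee_rot: [0.0, 0.69, 0.724, -0.0]
contact_force: [-1.1, -0.5, -0.1]
width: -0.0002
gripper_force: 0.0
```

servo_tool([
  [5,0,-5,0],
  [6,0,-35,0],
  [6,0,-70,0],
  [-30,0,-90,0],
  [-75,0,-100,0],
])

```text
time: 26.55
tcp_pos: [0.4969, 0.1186, 0.1194]
ee_rot: [0.001, 0.687, 0.727, 0.003]
contact_force: [1.3, -1.2, -0.4]
width: -0.0001
gripper_force: 0.0
```

servo_tool([
  [-45,0,0,0],
  [-90,0,0,0],
  [-130,0,0,0],
  [-130,0,0,0],
  [-130,0,0,0],
], jaw=-0.15)

```text
time: 27.05
tcp_pos: [0.5018, -0.0142, 0.117]
ee_rot: [-0.0, 0.69, 0.724, 0.0]
contact_force: [-0.5, 0.0, -0.1]
width: 0.0362
gripper_force: 0.0
```

```bash
python3 meas.py t9.png; python3 -c "
from h import *
rel(.489,.170,.016,3)"
```

```text
L 0.0891 ang 16.4 grip [0.4907 0.1675 0.022 ] end [0.4312 0.15   0.022 ]
shift [183.1  -3.6 101. ] turn 1.569 cur ang 92.9 t 27.1 j7 0.14 F [-0.4  0.6 -0.6]
```

servo_tool([
  [40,0,0,0.13],
  [85,0,0,0.27],
  [130,-1,0,0.41],
  [165,-1,0,0.55],
  [181,-2,0,0.69],
])

```text
time: 27.6
tcp_pos: [0.4893, 0.1743, 0.1167]
ee_rot: [-0.001, 0.893, 0.451, 0.0]
contact_force: [-0.3, 0.2, 0.2]
width: 0.0365
gripper_force: 0.0
```

servo_tool([
  [0,0,0,0.14],
  [0,0,0,0.28],
  [0,0,0,0.42],
  [0,0,0,0.56],
  [0,0,0,0.64],
])

```text
time: 28.1
tcp_pos: [0.4898, 0.1695, 0.1166]
ee_rot: [-0.0, 0.989, 0.145, -0.0]
contact_force: [-0.7, 0.1, 0.3]
width: 0.0361
gripper_force: 0.0
```

```bash
python3 -c "
from h import *
rel(.491,.168,.012,16.4)"
```

```text
shift [  0.8   1.9 104.6] turn 0.005 cur ang 16.7 t 28.1 j7 -1.46 F [-0.7  0.1  0.3]
```

servo_tool([
  [1,2,20,0],
  [1,2,40,0],
  [1,2,60,0],
  [1,2,78,0],
  [1,2,90,0],
])

```text
time: 28.6
tcp_pos: [0.4908, 0.1675, 0.0253]
ee_rot: [-0.0, 0.989, 0.147, -0.001]
contact_force: [-0.0, 0.1, 0.4]
width: 0.0364
gripper_force: 0.0
```

servo_tool([
  [0,0,4,0],
  [0,0,8,0],
  [0,0,11,0],
  [0,0,14,0],
  [0,0,15,0],
])

```text
time: 29.1
tcp_pos: [0.4924, 0.1654, 0.0119]
ee_rot: [-0.0, 0.989, 0.145, 0.0]
contact_force: [-0.4, 0.0, 0.8]
width: 0.0363
gripper_force: 0.0
```

servo_tool([
  [0,0,0,0],
  [0,0,0,0],
  [0,0,0,0],
  [0,0,0,0],
  [0,0,0,0],
], jaw=-1)

```text
time: 29.6
tcp_pos: [0.4926, 0.1653, 0.0122]
ee_rot: [-0.0, 0.989, 0.145, 0.0]
contact_force: [-0.7, 0.1, 5.3]
width: 0.016
gripper_force: 60.1
```

servo_tool([
  [0,0,-10,0],
  [0,0,-35,0],
  [0,0,-70,0],
  [0,0,-105,0],
  [0,0,-130,0],
])

```text
time: 30.1
tcp_pos: [0.4928, 0.1652, 0.1441]
ee_rot: [-0.0, 0.989, 0.145, 0.001]
contact_force: [1.3, 0.2, -0.3]
width: 0.0162
gripper_force: 59.4
```

```bash
python3 -c "
from h import *
rel(.5016,-.215,.011,-7.7)"
```

```text
shift [-100.7  366.9  132.7] turn 0.425 cur ang 16.6 t 30.1 j7 -1.47 F [ 1.3  0.2 -0.3]
```

servo_tool([
  [-10,37,0,0.09],
  [-22,80,0,0.18],
  [-34,123,0,0.27],
  [-45,165,0,0.35],
  [-55,200,0,0.425],
])

```text
time: 30.6
tcp_pos: [0.4963, -0.0446, 0.1421]
ee_rot: [-0.0, 0.998, -0.069, 0.0]
contact_force: [0.5, 0.1, -1.3]
width: 0.0157
gripper_force: 59.3
```

```bash
python3 -c "
from h import *
rel(.5016,-.215,.011,-7.7)"
```

```text
shift [ 28.8 168.1 131.1] turn -0.004 cur ang -8.0 t 30.6 j7 -1.44 F [ 0.5  0.1 -1.3]
```

servo_tool([
  [7,40,0,0],
  [14,80,0,0],
  [21,122,0,0],
  [27,155,0,0],
  [29,168,30,0],
])

```text
time: 31.1
tcp_pos: [0.5054, -0.2185, 0.1152]
ee_rot: [0.002, 0.998, -0.07, 0.005]
contact_force: [0.8, 0.2, -1.0]
width: 0.0165
gripper_force: 59.4
```

servo_tool([
  [0,0,20,0],
  [0,0,45,0],
  [0,0,65,0],
  [0,0,76,0],
  [0,0,82,0],
])

```text
time: 31.6
tcp_pos: [0.5026, -0.2122, 0.029]
ee_rot: [-0.0, 0.998, -0.067, -0.001]
contact_force: [1.2, -0.4, -1.5]
width: 0.016
gripper_force: 59.3
```

```bash
python3 -c "
from h import *
rel(.5016,-.215,.011,-7.7)
a=snap('side','s10.png')
cv2.imwrite('pics/c10.png',cv2.resize(a[205:305,250:370],(720,600),interpolation=2)[:,:,::-1])"
```

```text
shift [-0.6  3.  18. ] turn 0.0 cur ang -7.7 t 31.6 j7 -0.94 F [ 1.2 -0.4 -1.5]
```

View pics/c10.png

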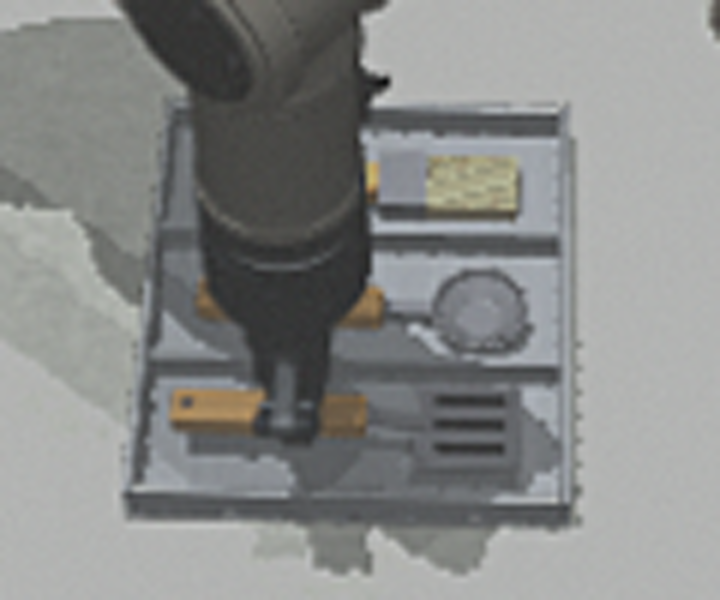

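The brush lies in the left compartment (side crop 375–520, 185), the spoon is untouched, and the turner is aligned over the right compartment (170–520, 410). I lower it.

servo_tool([
  [0,3,5,0],
  [0,3,10,0],
  [0,3,13,0],
  [0,3,16,0],
  [0,3,17,0],
])

```text
time: 32.15
tcp_pos: [0.5027, -0.2153, 0.0126]
ee_rot: [-0.0, 0.998, -0.067, -0.0]
contact_force: [-1.2, 0.3, -0.3]
width: 0.016
gripper_force: 59.3
```

servo_tool([
  [0,0,1,0],
  [0,0,2,0],
  [0,0,2.5,0],
  [0,0,2.5,0],
  [0,0,2.5,0],
])

```text
time: 32.65
tcp_pos: [0.5028, -0.2154, 0.0112]
ee_rot: [-0.001, 0.998, -0.067, 0.0]
contact_force: [-2.6, 1.0, 7.2]
width: 0.016
gripper_force: 60.3
```

Contact at 7.2 N; I release and rise.

servo_tool([
  [0,0,0,0],
  [0,0,0,0],
  [0,0,0,0],
  [0,0,0,0],
  [0,0,0,0],
], jaw=-0.3)

```text
time: 33.15
tcp_pos: [0.5027, -0.2154, 0.0101]
ee_rot: [-0.0, 0.998, -0.067, -0.0]
contact_force: [0.5, -0.2, -0.9]
width: 0.0301
gripper_force: 0.0
```

servo_tool([
  [0,0,-10,0],
  [0,0,-35,0],
  [0,0,-75,0],
  [0,0,-115,0],
  [0,0,-160,0],
])

```text
time: 33.65
tcp_pos: [0.5019, -0.2154, 0.1718]
ee_rot: [-0.0, 0.998, -0.067, -0.001]
contact_force: [1.0, -0.8, -0.1]
width: 0.0299
gripper_force: 0.0
```

servo_tool([
  [-20,20,-30,0],
  [-40,50,-40,0],
  [-60,80,-40,0],
  [-80,110,-40,0],
  [-80,120,-40,0],
])

```text
time: 34.15
tcp_pos: [0.4031, -0.3272, 0.2113]
ee_rot: [0.0, 0.997, -0.071, 0.0]
contact_force: [-0.1, -1.3, 0.5]
width: 0.0301
gripper_force: 0.0
```

```bash
python3 -c "
from h import *
a=snap('side','s11.png')
cv2.imwrite('pics/c11.png',cv2.resize(a[60:360,220:420],(533,600)[:1]+(600,) if 0 else (400,600),interpolation=2)[:,:,::-1])"
```

```text
(no output)
```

View pics/c11.png

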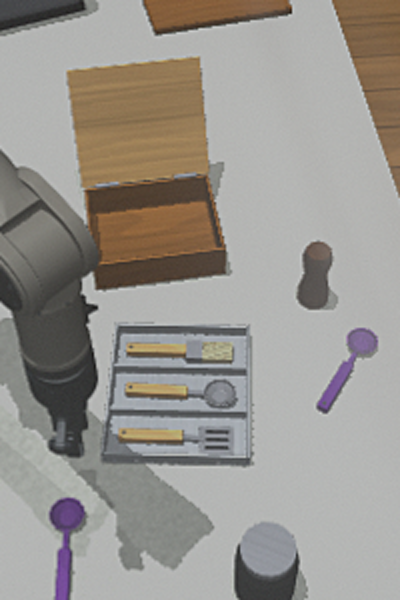

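The picture shows the lid open (70–205, 60–185), the box empty, and the brush, spoon and turner flat in their compartments with handles towards the robot. I hand in.

```bash
python3 -c "
from h import *
print(ctrl.finish_job())"
```

```text
the job is handed in; nothing more can be done
None
```

The job is handed in at about 34 s: the lid stays open, the brush is in the left compartment and the turner in the right, both flat with handles towards the robot; one risk is that a gripper knuckle pressed on the box wall with about 75 N on the first brush grasp, which may count against the 40 N body limit.

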